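# Clamp the tube rack in the crank press and stow the crank handle

### The arm

A 6-joint arm with a two-finger parallel gripper is mounted at the origin on the work surface. World frame = base frame: x ahead of the robot, y to its left, z up, the work surface at z = 0. Lengths are in m, angles in rad, forces in N, time in s.
With the tool pointing down it reaches from about 0.35 to 0.775 m from the base axis. Payload 7.3 kg.
Tool frame: the origin (TCP) lies at the very end of the fingers, on their centre line; the grasp point (between the pads) lies 19 mm behind it (robot.tcp_to_grasp is the distance from the TCP to the grasp point, in m); z points along the fingers, y is the direction in which the jaws open and shut (so a half turn about z gives the same grasp; the last joint's range is limited). The gripper opens to 92 mm and grips with 3 to 60 N. Pads are 19 mm wide; open, the fingers measure 130 mm over their backs; the gripper's body (75 mm by 190 mm) begins 47 mm behind the grasp point.
Start: joints at [1.016, 0.342, 1.524, -0, 1.275, -0.146], TCP at [0.209, 0.482, 0.227] pointing down, gripper open.
Joint ranges: [-2.53, 2.53], [-0.77, 2.02], [0.04, 2.7], [-1, 4.14], [0.28, 2.66], [-3.11, 3.11]. Speed limits (rad/s): [2.57, 2.57, 3.14, 3.14, 3.14, 3.14].

### API

Orientations are given as [roll, pitch, yaw] about the fixed x, y, z axes, in that order (R = Rz(yaw) Ry(pitch) Rx(roll)).
In Python, from cell import robot gives the robot as it stands.
- The arm moves only by the tool arm_command, never from a script. Its argument "motion" is a list that holds one entry, the list of rows, each a list of 7 numbers: the turn, a rotation vector about the tool's x, y, z in units of 90 degrees (1.0 is 90 degrees), then the shift along the tool's x, y, z in units of 30 cm (1.0 is 30 cm), then the opening, from -1 (shut) to 1 (fully open). In form: [[[wx, wy, wz, tx, ty, tz, grip], ...]]. A call has 1 to 8 rows; each row is the pose to reach, as a shift and turn from the pose commanded when the call began, along the tool's axes at that moment; what a row does not reach only later rows make up. A row lasts 1/10 s, in which the tool goes at most 50 mm and 8.59 degrees, less where a joint would pass 70% of its speed; a pose out of reach is approached as far as the arm can. A call with a number of a shift or a turn outside -1 to 1 is refused whole. A call with a gripper value outside its range is refused whole. The fingers move at their own pace and stop on an object; "grip_force" is the grip in N (left out, the last holds). Time passes only in rows, so rows that repeat a pose let the fingers close. It gives the time, the measured TCP pose, the force and the opening at its end, in the units of the state.
- robot.observe(): the state, without advancing time (a new reading comes with each control period).
- robot.read_camera(name): name is "side" or "top" or "wrist"; returns a dict with "image" (420x560x3 uint8, red, green, blue), "z_map" (420x560 float32, m along the optical axis (not along the pixel's ray), 0 where there is no reading), "fov_y" (degrees; the focal length in pixels is half the picture's height over the tangent of half this angle, whatever the lens; pixels are square), "cx", "cy" (the principal point, pixels), "k1" (the pictures are not rectified: a ray, as slopes to the right and down, at radius r is drawn at 1 + k1 r^2 times it, then the intrinsics apply), "cam_to_world" (4x4, takes a point from camera to world coordinates). Camera axes: x right, y down, z forward; pixel columns grow to the right and rows downward; lengths in m; the calibration is good to about 2 mm. A picture is of the moment at which its call begins.
- robot.hand_in(): hands the job in, once; it reports no verdict.
The state is a dict: "time": time; "qpos": joint angles; "qvel": joint speeds; "joint_efforts": joint torques, N m; "tool_pos": TCP position; "tool_rot": TCP orientation; "contact_force": force on the tool from outside, world axes, zero at the start; "torque": the same for the moment, N m; "opening": finger opening in m.
Only numpy, scipy, OpenCV 4.12 (cv2) and the standard library are available. Lean on these libraries where they do the work, as an engineer would, in place of code of your own. Each camera call takes 0.05 s, during which the arm holds its last target.

### The job

Swing the red-balled folding handle of the press fully upright, crank it clockwise (seen from above) to lower the plate until it clamps the tubes in the blue rack firmly, without crushing them. Then fold the handle flat back over the crank arm, leave the rack clamped, and leave everything else on the bench where it is.

Things in the scene. Friction and masses are not known exactly. Their poses are not given: they have to be found in the camera images.
- press: The bench press, fixed to the bench, in a different place and yaw each time; origin on the bench below the crank axis. White base 190 x 200 mm, two steel columns, blue crossbar 200 x 44 mm with its top 166 mm above the bench, round blue nut housing of radius 24 mm, top at 168 mm. The crank arm points along its x axis when joint crank reads 0.
- crank_axis (a point): Point on the vertical axis of the press's crank, at the height of the handle's hinge, 211 mm above the bench. Axes as those of the press, z up.
- crank (a joint): Angle of the steel crank arm (rad), growing clockwise seen from above, 0 to 9.5. Clockwise lowers the clamp plate 4.77 mm per rad. The arm is 14 mm wide, 190 to 198 mm above the bench, with the handle's hinge at 70 mm radius and a round counterweight on the other side. Stiff (0.45 N m: about 6.5 N of push at the upright handle while the plate is free), self-locking: stays where left, even clamped.
- handle (a joint): Fold angle of the handle (rad): 0 = folded flat, lying above the crank arm and pointing from its hinge to the crank axis; 1.571 = swung out, upright (stop at both ends). The hinge is stiff (about 0.07 N m), so it stays where it is left.
- handle_hinge (a point): Centre of the handle's hinge at the outer end of the crank arm, 70 mm from the crank axis, 211 mm above the bench. The hinge pin is level and at right angles to the arm. Axes turn with the arm: x outward along it, y along the pin, z up. Two steel cheeks beside the hinge are 20 mm wide over all, up to 218 mm above the bench.
- handle_ball (a point): Centre of the grippy red ball, 24 mm in diameter, at the free end of the handle, 48 mm from the hinge (10 mm steel rod between): the place to pinch. The ball spins freely about the rod and pivots easily between jaws, so it can be held fast while swinging and cranking. Folded, its centre is 211 mm above the bench, just over the arm and 22 mm from the crank axis; upright, 259 mm.
- platen: Aluminium clamp plate with rubber facing, 75 x 125 x 10 mm, lowered by the crank. Origin at the centre of its underside, 98 mm above the bench when joint crank reads 0. Clamp force rises by 15 N per mm of its travel after it touches the caps: per rad of crank 72 N, and 4.9 N more push at the handle.
- rack: Blue tube rack with 24 capped tubes, fixed on the press's base; origin on the bench under its centre. Cap tops stand 72 to 82 mm above the bench, not given, differing each time: feel for the touch. Firm clamp: 30 to 85 N (0.45 to 1.15 rad past touch; push 2 to 5.7 N above the free push); best 57 N, 0.8 rad past touch, 4 N above the free push. Over 110 N crushes tubes.
- spare_rack_mid (a point): Centre of a loose green tube rack 80 x 120 x 40 mm that stands beside the press: leave alone.
- tip_box_mid (a point): Centre of a loose open orange box with divisions, 85 x 120 x 50 mm, beside the press: leave alone.
- reagent_mid (a point): Half-way up a loose clear bottle, 52 mm in diameter, 105 mm tall, blue cap: leave alone.
- buffer_mid (a point): Half-way up a loose amber jar, 56 mm in diameter, 90 mm tall: leave alone.
- waste_cup_mid (a point): Half-way up a loose white cup, 70 mm across, 75 mm tall: leave alone.
- timer_mid (a point): Centre of a loose grey timer 60 x 70 x 22 mm: leave alone.
- marker_mid (a point): Centre of a loose blue marker pen, 125 mm long, 14 mm wide: leave alone.

How it is judged:
By the outcome, as a careful person would: the job done as asked, in the order asked, and still so for the second after the job is handed in, with the robot touching nothing.
It also fails if it takes over 72 s, if anything falls off the work surface, if the arm or the gripper's body presses on something with over 40 N, if the wrist force passes 120 N, or if a joint passes its speed limit or range.

## Working session

There is one attempt and no reset: what is moved stays moved. The work goes in short steps, Python scripts to look and compute and a tool call to move; the robot and the scene stay as the last step left them, time stands still between calls to the robot, and variables do not carry over. Pictures are saved under pics/ and viewed, and the job is handed in when it is done.

Besides the shell and the picture viewer there is one more tool, called after "Request:" by a JSON object that holds its "method" and its "body". arm_command: Moves the arm, as the interface text tells. Its arguments: {"type":"object","properties":{"motion":{"type":"array"},"grip_force":{"type":"number"}},"required":["motion"]}

```bash
ls; mkdir -p pics; python3 - <<'E'
from cell import robot
import cv2,numpy as np,pickle
o=robot.observe(); print(o)
d={}
for n in ["side","top","wrist"]:
    c=robot.read_camera(n); d[n]=c
    cv2.imwrite(f"pics/{n}0.png",c["image"][:,:,::-1])
    print(n,c["fov_y"],c["cx"],c["cy"],c["k1"],np.round(c["cam_to_world"],3).tolist())
pickle.dump(d,open("c0.pkl","wb"))
E
```

```text
pics
{'time': 0.0, 'qpos': array([ 1.01599544e+00,  3.42767678e-01,  1.52503778e+00, -4.57361346e-05,
        1.27538337e+00, -1.46041923e-01]), 'qvel': array([-1.00307383e-03,  3.70805509e-04, -1.44800102e-03, -1.62390951e-05,
        3.45426581e-03, -8.22632978e-04]), 'joint_efforts': array([-2.13258623e-03, -4.31236410e+01, -2.44220728e+01,  7.18446798e-02,
        5.58802695e-02, -1.16860128e-04]), 'tool_pos': array([0.20846424, 0.48138627, 0.22601438]), 'tool_rot': array([-3.14000710e+00, -1.89012682e-04,  2.73284689e+00]), 'contact_force': array([ 0.22395329,  0.70467418, -1.13704621]), 'torque': array([-0.01411051,  0.00828126,  0.01713622]), 'opening': 0.09182313704390746}
side 43.71837042025813 278.1902912956019 220.44584115552917 -0.19747344509975573 [[0.826, -0.364, 0.43, 0.097], [-0.563, -0.502, 0.657, -0.65], [-0.023, -0.785, -0.619, 0.787], [0.0, 0.0, 0.0, 1.0]]
top 43.860684186455174 276.3572334838752 207.07370079119903 -0.12728547320499092 [[-0.018, -0.981, 0.193, 0.361], [-1.0, 0.018, -0.002, 0.063], [-0.001, -0.193, -0.981, 1.159], [0.0, 0.0, 0.0, 1.0]]
wrist 58.29945184349135 278.7379701987684 209.91848655917312 -0.07018782978081066 [[0.397, 0.875, 0.276, 0.133], [0.918, -0.379, -0.12, 0.514], [-0.001, 0.301, -0.954, 0.384], [0.0, 0.0, 0.0, 1.0]]
```

View pics/side0.png

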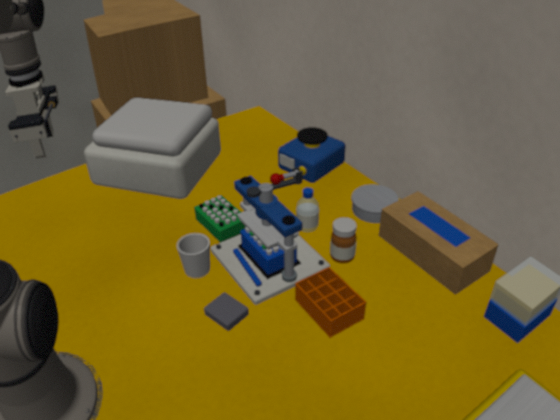

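View pics/top0.png

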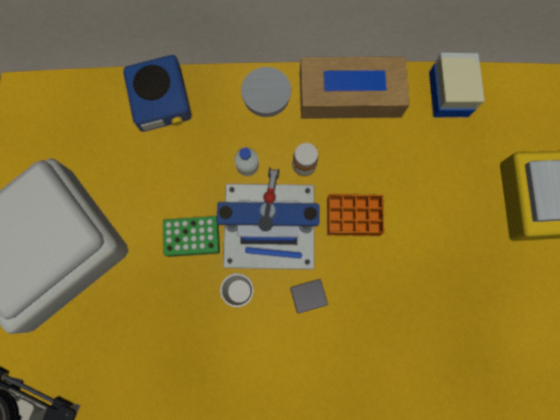

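View pics/wrist0.png

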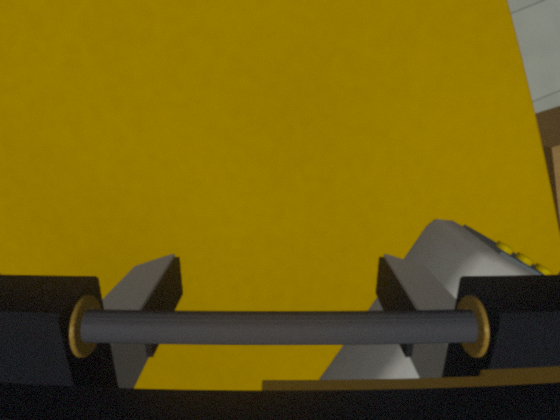

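```bash
cat > h.py <<'E'
import numpy as np,cv2,pickle
def K(c):
    f=210/np.tan(np.radians(c["fov_y"]/2)); return np.array([[f,0,c["cx"]],[0,f,c["cy"]],[0,0,1]])
def ray(c,px):
    p=cv2.undistortPoints(np.array([[px]],float),K(c),np.array([c["k1"],0,0,0,0.]))[0,0]
    T=c["cam_to_world"]; return T[:3,3],T[:3,:3]@np.array([p[0],p[1],1.])
def onz(c,px,z):
    o,d=ray(c,px); return o+d*(z-o[2])/d[2]
def dep(c,px):
    o,d=ray(c,px); return o+d*c["z_map"][int(round(px[1])),int(round(px[0]))]
def tri(c1,p1,c2,p2):
    o1,d1=ray(c1,p1);o2,d2=ray(c2,p2)
    s=np.linalg.lstsq(np.c_[d1,-d2],o2-o1,rcond=None)[0]
    a=o1+d1*s[0];b=o2+d2*s[1]; return (a+b)/2,np.linalg.norm(a-b)
def red(c):
    h=cv2.cvtColor(c["image"],cv2.COLOR_RGB2HSV)
    m=(((h[...,0]<5)|(h[...,0]>174))&(h[...,1]>170)&(h[...,2]>80)).astype(np.uint8)
    n,l,s,ce=cv2.connectedComponentsWithStats(m)
    return sorted([(int(s[i,4]),ce[i].round(1).tolist()) for i in range(1,n)],reverse=True)[:4]
E
python3 - <<'E'
from h import *
d=pickle.load(open("c0.pkl","rb"))
for n in["side","top"]: print(n,red(d[n]))
for n,(x,y) in dict(side=(265,215),top=(268,215)).items():
    im=d[n]["image"][y-75:y+75,x-100:x+100,::-1]; cv2.imwrite(f"pics/{n}_z.png",cv2.resize(im,None,fx=4,fy=4,interpolation=cv2.INTER_CUBIC))
E
```

```text
side [(66, [276.0, 177.9])]
top [(86, [269.2, 195.8])]
```

View pics/side_z.png

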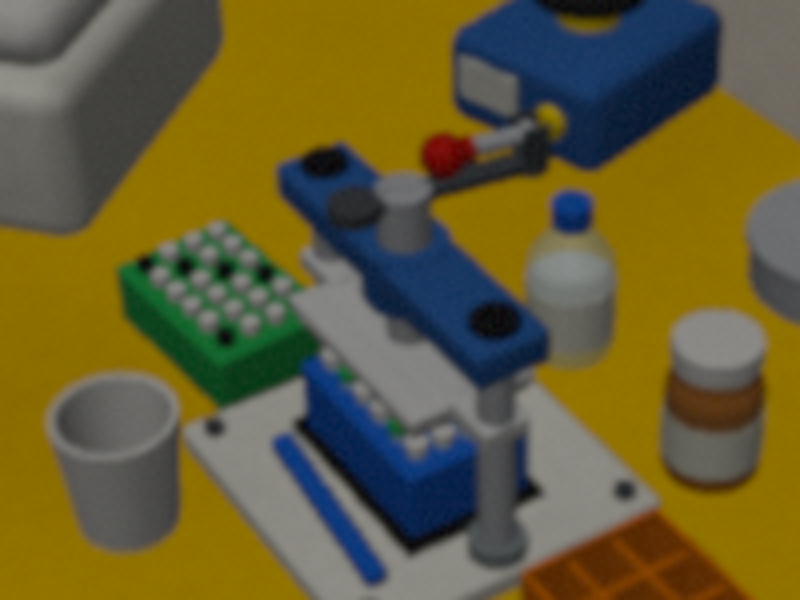

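View pics/top_z.png

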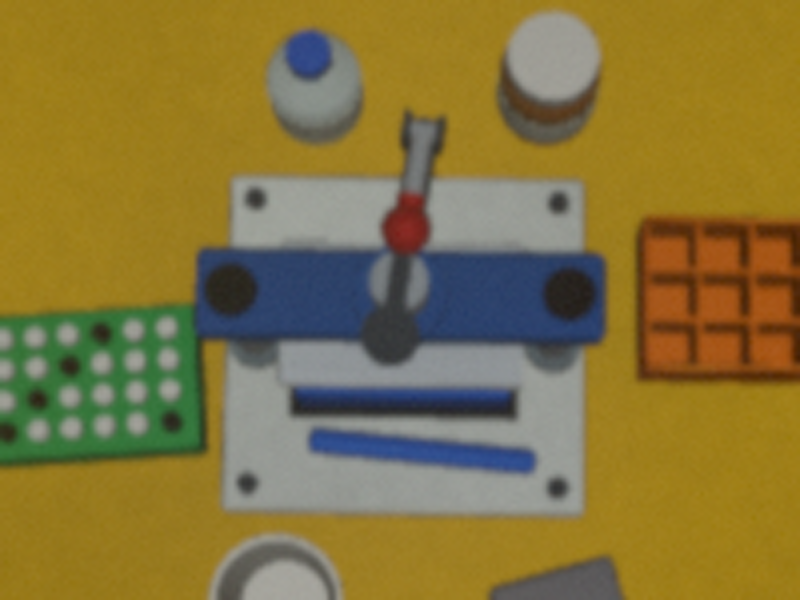

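```bash
python3 - <<'E'
from h import *
d=pickle.load(open("c0.pkl","rb"));s,t=d["side"],d["top"]
tz=lambda x,y:(168+x/4-.4,140+y/4-.4); sz=lambda x,y:(165+x/4-.4,140+y/4-.4)
print("ball",tri(s,(276,177.9),t,(269.2,195.8)))
for n,a,b in [("boltL",(323,161),(230,289)),("boltR",(495,321),(568,293)),("hinge",(535,140),(424,128)),("cw",(355,207),(390,333)),("jarcap",(711,335),(554,56)),("bottlecap",(571,205),(308,53))]:
    print(n,tri(s,sz(*a),t,tz(*b)))
for n,b,z in [("boltL",(230,289),.168),("boltR",(568,293),.168),("hinge",(424,128),.211),("post",(400,283),.2)]:
    print(n,onz(t,tz(*b),z))
for n,a in [("boltL",(230,289)),("boltR",(568,293)),("hinge",(424,128)),("post",(400,283)),("ball",(405,228))]:
    print(n,"dep",dep(t,tz(*a)))
E
```

```text
ball (array([0.56811062, 0.07340197, 0.21285633]), np.float64(0.0002580757613927121))
boltL (array([0.5470676 , 0.15969331, 0.17005363]), np.float64(0.0003668112450651212))
boltR (array([ 0.54287831, -0.0037047 ,  0.16811968]), np.float64(0.0005033438710448569))
hinge (array([0.61610088, 0.0644229 , 0.20675296]), np.float64(0.00038018019885517786))
cw (array([0.51999524, 0.08218649, 0.19545823]), np.float64(0.000277560287225102))
jarcap (array([ 0.68303496, -0.00441392,  0.09488159]), np.float64(0.002638065211202933))
bottlecap (array([0.68567347, 0.12515047, 0.10365538]), np.float64(6.2362584263872e-05))
boltL [0.54762589 0.15982274 0.168     ]
boltR [ 0.5426691 -0.0036019  0.168    ]
hinge [0.61478549 0.06449925 0.211     ]
post [0.54299244 0.07702665 0.2       ]
boltL dep [0.54761187 0.15981546 0.16807429]
boltR dep [ 0.5417521  -0.00326763  0.17299006]
hinge dep [0.61378035 0.0644925  0.2147483 ]
post dep [0.54364106 0.07707725 0.19659042]
ball dep [0.5639209  0.07398879 0.22462905]
```

```bash
cat >> h.py <<'E'
from scipy.spatial.transform import Rotation as Ro
def togo(tgt,yaw,o):
    R=Ro.from_euler("xyz",o["tool_rot"]); G=Ro.from_euler("xyz",[np.pi,0,yaw])
    d=R.inv().apply(np.array(tgt)-o["tool_pos"])/.3
    w=(R.inv()*G).as_rotvec()/(np.pi/2)
    return np.round(w,3),np.round(d,4)
E
python3 - <<'E'
from h import *
d=pickle.load(open("c0.pkl","rb"));t=d["top"]
for p in [(40,230),(60,200),(90,235),(60,290),(100,245),(190,236)]: print(p,dep(t,p))
from cell import robot
o=robot.observe()
print(togo([.568,.0734,.29],np.pi-.185,o))
E
```

```text
(40, 230) [0.51802631 0.52934591 0.16554764]
(60, 200) [0.57785378 0.49114685 0.16616307]
(90, 235) [0.50687692 0.42607626 0.16471255]
(60, 290) [0.40209123 0.50344994 0.11369553]
(100, 245) [0.48914933 0.41101086 0.147365  ]
(190, 236) [0.52003615 0.249119   0.03830053]
(array([-0.001, -0.   , -0.142]), array([-1.6402, -0.7722, -0.212 ]))
```

Request:
{"method": "arm_command", "body": {"motion": [[[0,0,0,-0.12,-0.05,-0.15,1],[0,0,0,-0.26,-0.12,-0.21,1],[0,0,0,-0.41,-0.19,-0.21,1],[0,0,0,-0.55,-0.26,-0.21,1],[0,0,0,-0.7,-0.33,-0.21,1],[0,0,0,-0.82,-0.386,-0.212,0.3],[0,0,0,-0.82,-0.386,-0.212,0.3]]]}}

```text
time: 0.85
tool_pos: [0.3913, 0.274, 0.29]
tool_rot: [-3.141, 0.001, 2.727]
contact_force: [-0.4, 0.6, 0.1]
opening: 0.0805
```

Request:
{"method": "arm_command", "body": {"motion": [[[0,0,-0.05,-0.15,-0.07,0,0.3],[0,0,-0.1,-0.3,-0.14,0,0.3],[0,0,-0.142,-0.45,-0.21,0,0.3],[0,0,-0.142,-0.6,-0.28,0,0.3],[0,0,-0.142,-0.73,-0.34,0,0.3],[0,0,-0.142,-0.82,-0.386,0,0.3],[0,0,-0.142,-0.82,-0.386,0,0.3],[0,0,-0.142,-0.82,-0.386,0,0.3]]]}}

```text
time: 1.65
tool_pos: [0.5678, 0.0741, 0.2896]
tool_rot: [3.141, -0.002, 2.955]
contact_force: [0.1, 0.6, 0.3]
opening: 0.0596
```

```bash
python3 - <<'E'
from h import *
from cell import robot
o=robot.observe();print(o["time"],o["tool_pos"],o["tool_rot"],o["opening"],o["contact_force"],o["qpos"])
print(togo([.568,.0734,.194],np.pi-.185,o))
c=robot.read_camera("wrist");cv2.imwrite("pics/w1.png",c["image"][:,:,::-1]);pickle.dump((c,o),open("w1.pkl","wb"))
for a,p in red(c): print(a,p,onz(c,p,.212))
E
```

```text
1.65 [0.56775971 0.07410879 0.2896315 ] [ 3.14123472e+00 -1.66784111e-03  2.95514409e+00] 0.059641789681129105 [0.08996759 0.62423142 0.28004588] [-4.40319293e-03  3.94384723e-01  1.27202875e+00  6.56871516e-04
  1.47675468e+00 -1.38881286e+00]
(array([ 0.   , -0.001, -0.001]), array([-0.0018, -0.0023,  0.3188]))
841 [278.0, 222.8] [0.56826593 0.07347562 0.212     ]
```

View pics/w1.png

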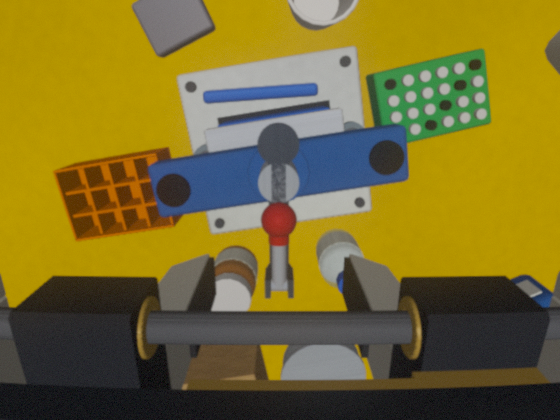

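The wrist view shows the ball at (278,223), agreeing with the other views within 0.5 mm, with the arm pointing down the picture to its hinge at (279,285), between the open fingers.

```bash
python3 - <<'E'
from h import *
c,o=pickle.load(open("w1.pkl","rb"));t=pickle.load(open("c0.pkl","rb"))
print(tri(c,(278,222.8),t["top"],(269.2,195.8)),tri(c,(278,222.8),t["side"],(276,177.9)))
a,b=onz(c,(173,190),.168),onz(c,(387,157),.168);print(a,b,(a+b)/2)
h=onz(c,(279,281),.211);print("hinge",h,"cw",onz(c,(278,144),.198),"post",onz(c,(278.5,182),.19))
E
```

```text
(array([0.56809307, 0.07348364, 0.21245672]), np.float64(5.2769581358418134e-05)) (array([0.56814783, 0.07347625, 0.21276695]), np.float64(0.00029400511406939153))
[ 0.54234063 -0.0037911   0.168     ] [0.54735359 0.16056838 0.168     ] [0.54484711 0.07838864 0.168     ]
hinge [0.61123862 0.06607007 0.211     ] cw [0.51907172 0.08275734 0.198     ] post [0.54621538 0.07798205 0.19      ]
```

Request:
{"method": "arm_command", "body": {"motion": [[[0,0,0,-0.002,-0.002,0.13,0.0],[0,0,0,-0.002,-0.002,0.24,0.0],[0,0,0,-0.002,-0.002,0.3,0.0],[0,0,0,-0.002,-0.002,0.315,0.0],[0,0,0,-0.002,-0.002,0.315,0.0]]]}}

```text
time: 2.2
tool_pos: [0.568, 0.0742, 0.1961]
tool_rot: [3.141, -0.0, 2.957]
contact_force: [-0.5, 0.9, 0.9]
opening: 0.0461
```

Request:
{"method": "arm_command", "body": {"motion": [[[0,0,0,0,0,0.007,-0.6],[0,0,0,0,0,0.007,-0.6],[0,0,0,0,0,0.007,-0.6],[0,0,0,0,0,0.007,-0.6],[0,0,0,0,0,0.007,-0.6],[0,0,0,0,0,0.007,-0.6]]], "grip_force": 30}}

```text
time: 2.8
tool_pos: [0.5689, 0.0733, 0.1943]
tool_rot: [3.141, 0.001, 2.956]
contact_force: [0.0, 2.0, 3.1]
opening: 0.0219
```

Request:
{"method": "arm_command", "body": {"motion": [[[0,0,0,-0.0032,0,-0.0318,-0.6],[0,0,0,-0.0126,0,-0.0623,-0.6],[0,0,0,-0.0279,0,-0.0903,-0.6],[0,0,0,-0.0485,0,-0.1148,-0.6],[0,0,0,-0.0736,0,-0.1346,-0.6],[0,0,0,-0.102,0,-0.149,-0.6],[0,0,0,-0.1328,0,-0.1577,-0.6],[0,0,0,-0.16,0,-0.16,-0.6]]], "grip_force": 35}}

```text
time: 3.6
tool_pos: [0.6152, 0.0648, 0.2433]
tool_rot: [3.141, -0.002, 2.956]
contact_force: [-4.7, 4.9, 2.5]
opening: 0.0219
```

Request:
{"method": "arm_command", "body": {"motion": [[[0,0,0,-0.008,0,0,-0.6],[0,0,0,-0.012,0,0,-0.6],[0,0,0,-0.012,0,0,-0.6]]]}}

```text
time: 3.9
tool_pos: [0.619, 0.064, 0.2433]
tool_rot: [3.141, -0.0, 2.956]
contact_force: [-3.7, 5.3, 3.8]
opening: 0.022
```

```bash
python3 - <<'E'
from h import *
from cell import robot
o=robot.observe();print(o["time"],o["tool_pos"],o["tool_rot"],o["opening"],o["contact_force"],o["torque"])
for n in ["side","top"]:
    c=robot.read_camera(n); 
    print(red(c)); y,x=(200,265);im=c["image"][y-75:y+75,x-100:x+100,::-1]; cv2.imwrite(f"pics/{n}2.png",cv2.resize(im,None,fx=4,fy=4,interpolation=cv2.INTER_CUBIC))
E
```

```text
3.9 [0.61902439 0.06401171 0.24331977] [ 3.14065903e+00 -2.87090613e-04  2.95617053e+00] 0.022042934842473338 [-3.74871912  5.31306175  3.77252024] [ 0.86734103  0.73694646 -0.00937147]
[(41, [294.2, 151.2])]
[(2, [275.5, 165.0]), (1, [272.0, 164.0])]
```

View pics/side2.png

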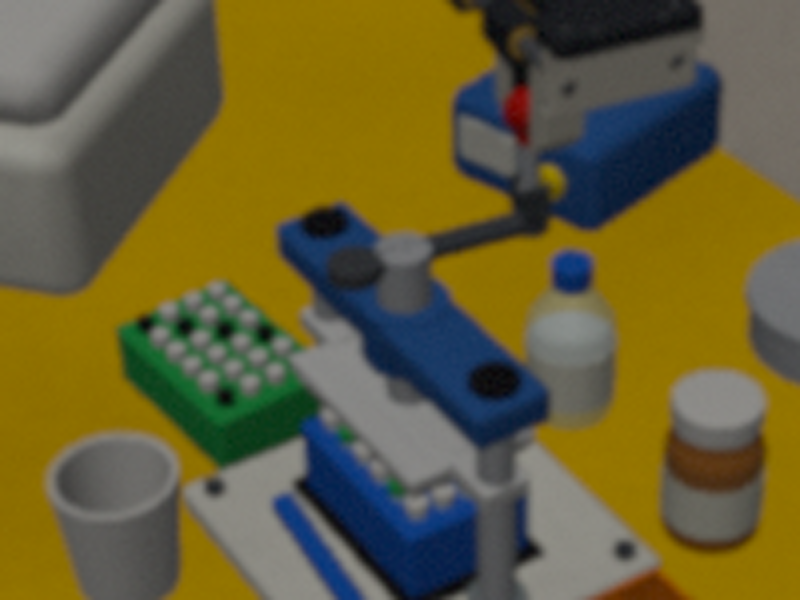

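```bash
python3 - <<'E'
from h import *
from cell import robot
c=robot.read_camera("wrist");cv2.imwrite("pics/w2.png",c["image"][:,:,::-1])
print(red(c))
s=robot.read_camera("side");
T=np.linalg.inv(c["cam_to_world"])
o=robot.observe();p=o["tool_pos"]+[0,0,.019]
def proj(c,p):
    T=np.linalg.inv(c["cam_to_world"]);q=T[:3,:3]@p+T[:3,3]
    return cv2.projectPoints(q.reshape(1,1,3),np.zeros(3),np.zeros(3),K(c),np.array([c["k1"],0,0,0,0.]))[0].ravel()
print(proj(c,p),proj(s,p),proj(s,np.array([.614,.065,.259])))
b=onz(c,(173,190),.168)
E
```

```text
[(2092, [279.0, 280.6]), (9, [299.2, 262.9]), (2, [295.0, 257.5]), (2, [290.0, 256.5])]
[279.0914498  298.33216033] [299.57890257 150.44001942] [297.1918353  152.48318129]
```

View pics/w2.png

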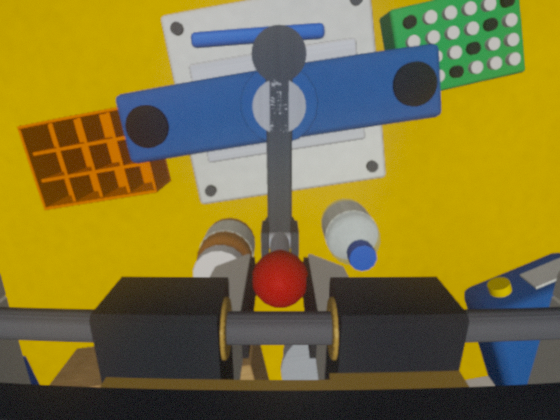

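```bash
cat >> h.py <<'E'
def proj(c,p):
    T=np.linalg.inv(c["cam_to_world"]);q=T[:3,:3]@p+T[:3,3]
    return cv2.projectPoints(q.reshape(1,1,3),np.zeros(3),np.zeros(3),K(c),np.array([c["k1"],0,0,0,0.]))[0].ravel()
E
python3 - <<'E'
from h import *
from cell import robot
c=robot.read_camera("wrist")
for r in (277.5,279):
  for z in(.257,.259,.261): print(r,z,onz(c,(279,r),z))
print(dep(c,(279,275)))
# axis & yaw from bolts/post
a,b=onz(c,(148,127),.168),onz(c,(415,85),.168);print(a,b,(a+b)/2,"post",onz(c,(278,105),.19),"cw",onz(c,(278,53),.198))
E
```

```text
277.5 0.257 [0.61221488 0.06521826 0.257     ]
277.5 0.259 [0.61117965 0.0654069  0.259     ]
277.5 0.261 [0.61014443 0.06559554 0.261     ]
279 0.257 [0.61291684 0.06508703 0.257     ]
279 0.259 [0.61187185 0.0652775  0.259     ]
279 0.261 [0.61082685 0.06546797 0.261     ]
[0.60546254 0.06645377 0.26796566]
[ 0.54309386 -0.00329     0.168     ] [0.5484236 0.1599013 0.168    ] [0.54575873 0.07830565 0.168     ] post [0.54468029 0.07745795 0.19      ] cw [0.51922494 0.08223677 0.198     ]
```

Request:
{"method": "arm_command", "body": {"motion": [[[0,0,0,0,0,0,-0.2],[0,0,0,0,0,0,-0.2],[0,0,0,0.018,0,0.005,-0.2],[0,0,0,0.018,0,0.005,-0.2]]]}}

```text
time: 4.55
tool_pos: [0.6134, 0.0641, 0.2402]
tool_rot: [-3.141, -0.0, 2.956]
contact_force: [-0.2, 0.1, -0.2]
opening: 0.0368
```

```bash
python3 - <<'E'
from h import *
from cell import robot
o=robot.observe();print(o["tool_pos"],o["opening"],o["contact_force"])
c=robot.read_camera("wrist");cv2.imwrite("pics/w3.png",c["image"][:,:,::-1])
s=robot.read_camera("side");print(red(c),red(s));cv2.imwrite("pics/s3.png",cv2.resize(s["image"][110:200,240:340,::-1],None,fx=6,fy=6,interpolation=cv2.INTER_CUBIC))
E
```

```text
[0.61341062 0.06411781 0.24016776] 0.03682469337474357 [-0.15419513  0.09584334 -0.24236315]
[(1674, [281.5, 293.1]), (2, [305.0, 282.5]), (2, [300.5, 276.5]), (1, [303.0, 281.0])] [(38, [293.3, 151.1])]
```

View pics/w3.png

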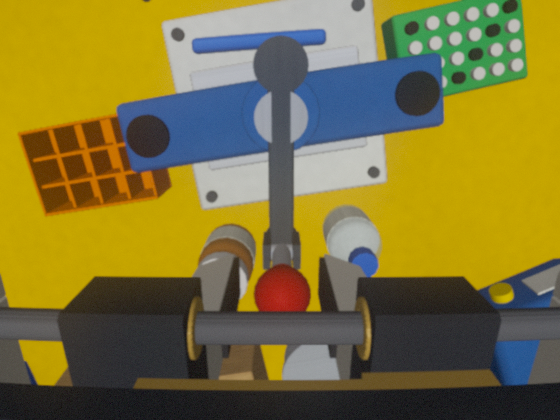

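View pics/s3.png

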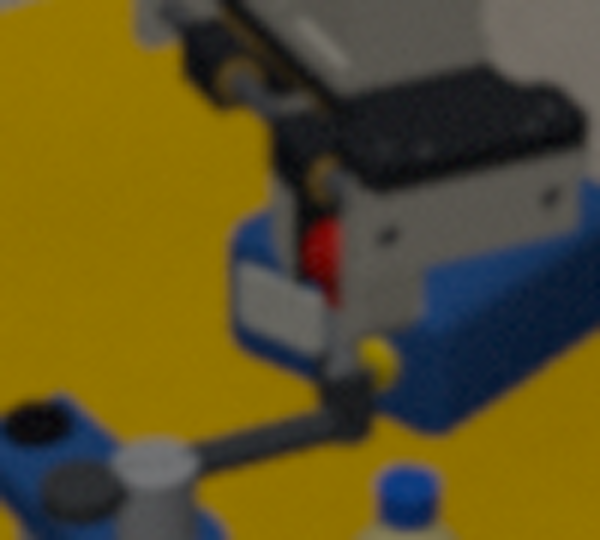

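```bash
python3 - <<'E'
import numpy as np
def row(a0,a,r=.2333): return [round(r*(np.cos(a0)-np.cos(a)),3),round(-r*(np.sin(a)-np.sin(a0)),3)]
for k in range(4):
    a0=k*.8; print(a0,[row(a0,a0+.1*i) for i in range(1,9)])
E
```

```text
0.0 [[np.float64(0.001), np.float64(-0.023)], [np.float64(0.005), np.float64(-0.046)], [np.float64(0.01), np.float64(-0.069)], [np.float64(0.018), np.float64(-0.091)], [np.float64(0.029), np.float64(-0.112)], [np.float64(0.041), np.float64(-0.132)], [np.float64(0.055), np.float64(-0.15)], [np.float64(0.071), np.float64(-0.167)]]
0.8 [[np.float64(0.018), np.float64(-0.015)], [np.float64(0.036), np.float64(-0.029)], [np.float64(0.057), np.float64(-0.041)], [np.float64(0.078), np.float64(-0.05)], [np.float64(0.1), np.float64(-0.057)], [np.float64(0.123), np.float64(-0.063)], [np.float64(0.146), np.float64(-0.065)], [np.float64(0.169), np.float64(-0.066)]]
1.6 [[np.float64(0.023), np.float64(0.002)], [np.float64(0.046), np.float64(0.006)], [np.float64(0.069), np.float64(0.012)], [np.float64(0.09), np.float64(0.021)], [np.float64(0.111), np.float64(0.032)], [np.float64(0.13), np.float64(0.045)], [np.float64(0.149), np.float64(0.059)], [np.float64(0.165), np.float64(0.076)]]
2.4000000000000004 [[np.float64(0.015), np.float64(0.018)], [np.float64(0.028), np.float64(0.037)], [np.float64(0.039), np.float64(0.058)], [np.float64(0.048), np.float64(0.079)], [np.float64(0.054), np.float64(0.102)], [np.float64(0.059), np.float64(0.125)], [np.float64(0.061), np.float64(0.148)], [np.float64(0.061), np.float64(0.171)]]
```

Request:
{"method": "arm_command", "body": {"motion": [[[0,0,0,0,0.002,0,-0.7],[0,0,0,0,0.002,0,-0.7],[0,0,0,0,0.002,0,-0.7],[0,0,0,0,0.002,0,-0.7],[0,0,0,-0.002,0.002,0,-0.7],[0,0,0,-0.002,0.002,0,-0.7]]], "grip_force": 45}}

```text
time: 5.25
tool_pos: [0.6145, 0.0651, 0.2402]
tool_rot: [3.141, -0.001, 2.956]
contact_force: [-0.8, 1.5, 1.3]
opening: 0.0214
```

Request:
{"method": "arm_command", "body": {"motion": [[[0,0,0,0.001,-0.023,0,-0.7],[0,0,0,0.005,-0.046,0,-0.7],[0,0,0,0.01,-0.069,0,-0.7],[0,0,0,0.018,-0.091,0,-0.7],[0,0,0,0.029,-0.112,0,-0.7],[0,0,0,0.041,-0.132,0,-0.7],[0,0,0,0.055,-0.15,0,-0.7],[0,0,0,0.071,-0.167,0,-0.7]]]}}

```text
time: 6.05
tool_pos: [0.5856, 0.02, 0.2403]
tool_rot: [3.14, 0.003, 2.956]
contact_force: [3.7, 3.2, -1.6]
opening: 0.0221
```

```bash
python3 - <<'E'
from h import *
from cell import robot
o=robot.observe();print(o["time"],o["tool_pos"],o["opening"],o["contact_force"],o["torque"])
F=o["contact_force"];t=-.186-.8;print("rad",F[0]*np.cos(t)+F[1]*np.sin(t),"tan resist",-(F[0]*np.sin(t)-F[1]*np.cos(t)))
for n in ["side","wrist"]:
    c=robot.read_camera(n);im=c["image"][:,:,::-1]; print(red(c))
    if n=="side": im=cv2.resize(im[125:275,165:365],None,fx=4,fy=4,interpolation=cv2.INTER_CUBIC)
    cv2.imwrite(f"pics/{n}4.png",im)
E
```

```text
6.05 [0.58561988 0.01995685 0.24029908] 0.022105612708671254 [ 3.67897317  3.19449958 -1.63043613] [ 0.52310348 -0.81118648 -0.01644562]
rad -0.6327501694469717 tan resist 4.831076319699845
[(21, [294.1, 165.6])]
[(1877, [279.2, 291.9]), (1, [288.0, 267.0]), (1, [283.0, 265.0]), (1, [278.0, 264.0])]
```

View pics/side4.png

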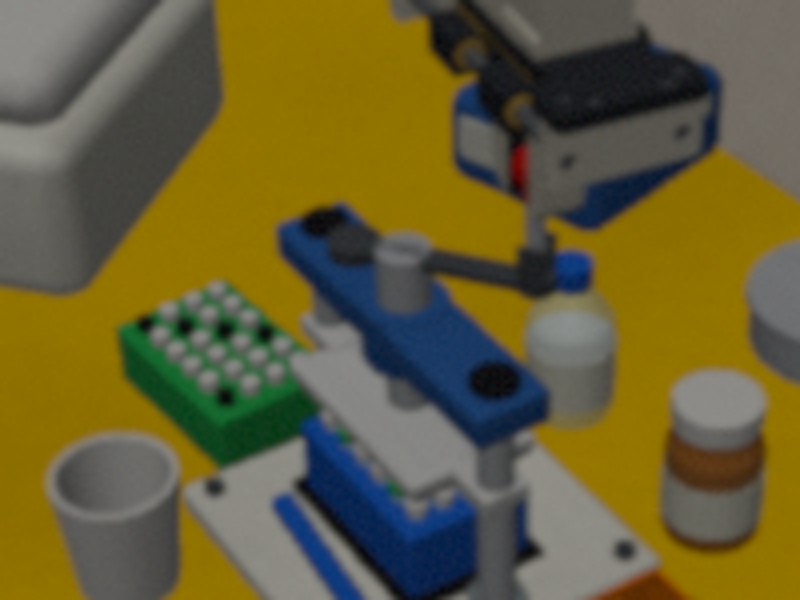

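View pics/wrist4.png

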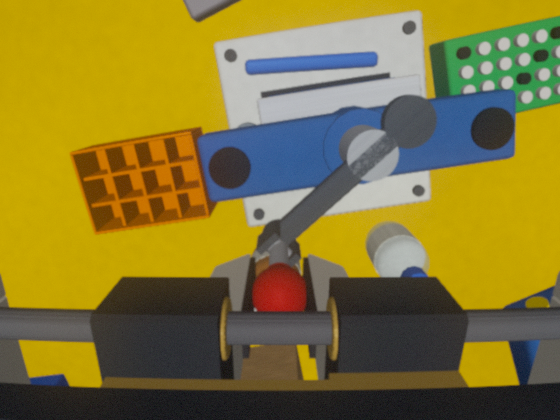

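The crank has turned by about 0.8 rad, with the handle still upright and the ball in the jaws at wrist pixel (279,292). Cranking on.

Request:
{"method": "arm_command", "body": {"motion": [[[0,0,0,0.018,-0.015,0,-0.7],[0,0,0,0.036,-0.029,0,-0.7],[0,0,0,0.057,-0.041,0,-0.7],[0,0,0,0.078,-0.05,0,-0.7],[0,0,0,0.1,-0.057,0,-0.7],[0,0,0,0.123,-0.063,0,-0.7],[0,0,0,0.146,-0.065,0,-0.7],[0,0,0,0.169,-0.066,0,-0.7]]]}}

```text
time: 6.95
tool_pos: [0.5322, 0.0091, 0.2403]
tool_rot: [-3.142, 0.003, 2.956]
contact_force: [6.2, 0.7, -2.2]
opening: 0.0217
```

Request:
{"method": "arm_command", "body": {"motion": [[[0,0,0,0.023,0.002,0,-0.7],[0,0,0,0.046,0.006,0,-0.7],[0,0,0,0.069,0.012,0,-0.7],[0,0,0,0.09,0.021,0,-0.7],[0,0,0,0.111,0.032,0,-0.7],[0,0,0,0.13,0.045,0,-0.7],[0,0,0,0.149,0.059,0,-0.7],[0,0,0,0.165,0.076,0,-0.7]]]}}

```text
time: 7.75
tool_pos: [0.4878, 0.04, 0.2403]
tool_rot: [-3.14, 0.003, 2.955]
contact_force: [5.9, -2.7, -4.6]
opening: 0.0217
```

```bash
cat >> h.py <<'E'
def rt(o,t):
    F=o["contact_force"]; return "rad %.2f tan %.2f"%(F[0]*np.cos(t)+F[1]*np.sin(t),-(F[0]*np.sin(t)-F[1]*np.cos(t)))
E
python3 - <<'E'
from h import *
from cell import robot
o=robot.observe();print(o["time"],o["tool_pos"],o["opening"],o["contact_force"],rt(o,-.186-2.4))
for n in ["side","wrist"]:
    c=robot.read_camera(n);im=c["image"][:,:,::-1]; print(red(c))
    if n=="side": im=cv2.resize(im[145:295,165:365],None,fx=4,fy=4,interpolation=cv2.INTER_CUBIC)
    cv2.imwrite(f"pics/{n}5.png",im)
E
```

```text
7.75 [0.48779216 0.03999822 0.24034494] 0.02167758668123067 [ 5.92894498 -2.69063726 -4.64469123] rad -3.62 tan 5.41
[]
[(2066, [278.2, 290.5]), (1, [282.0, 265.0])]
```

View pics/side5.png

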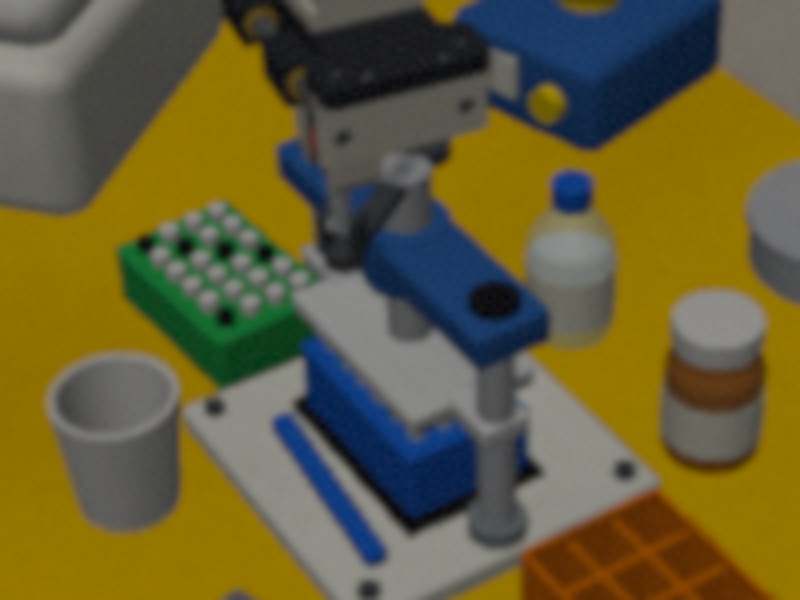

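View pics/wrist5.png

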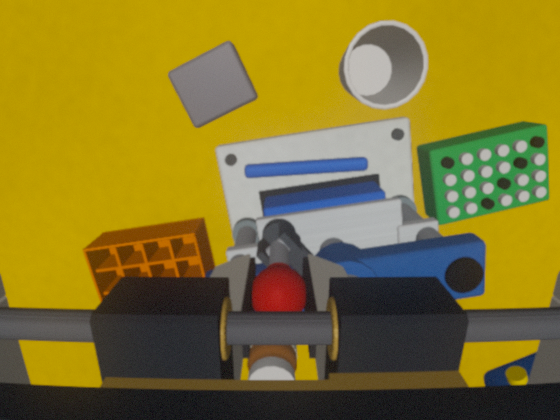

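```bash
python3 - <<'E'
import numpy as np
def row(a0,a,r=.2333): return "[0, 0, 0, %.4f, %.4f, 0, -0.7]"%(r*(np.cos(a0)-np.cos(a)),-r*(np.sin(a)-np.sin(a0)))
for k in range(10):
    a0=2.4+k*.4; print(round(a0,2),[row(a0,a0+.05*i) for i in range(1,9)])
E
```

```text
2.4 ['[0, 0, 0, 0.0077, 0.0088, 0, -0.7]', '[0, 0, 0, 0.0149, 0.0180, 0, -0.7]', '[0, 0, 0, 0.0216, 0.0275, 0, -0.7]', '[0, 0, 0, 0.0279, 0.0373, 0, -0.7]', '[0, 0, 0, 0.0336, 0.0475, 0, -0.7]', '[0, 0, 0, 0.0389, 0.0579, 0, -0.7]', '[0, 0, 0, 0.0436, 0.0685, 0, -0.7]', '[0, 0, 0, 0.0478, 0.0794, 0, -0.7]']
2.8 ['[0, 0, 0, 0.0036, 0.0111, 0, -0.7]', '[0, 0, 0, 0.0067, 0.0223, 0, -0.7]', '[0, 0, 0, 0.0092, 0.0337, 0, -0.7]', '[0, 0, 0, 0.0111, 0.0452, 0, -0.7]', '[0, 0, 0, 0.0125, 0.0568, 0, -0.7]', '[0, 0, 0, 0.0133, 0.0685, 0, -0.7]', '[0, 0, 0, 0.0135, 0.0801, 0, -0.7]', '[0, 0, 0, 0.0131, 0.0918, 0, -0.7]']
3.2 ['[0, 0, 0, -0.0010, 0.0116, 0, -0.7]', '[0, 0, 0, -0.0025, 0.0232, 0, -0.7]', '[0, 0, 0, -0.0047, 0.0347, 0, -0.7]', '[0, 0, 0, -0.0073, 0.0460, 0, -0.7]', '[0, 0, 0, -0.0106, 0.0572, 0, -0.7]', '[0, 0, 0, -0.0144, 0.0682, 0, -0.7]', '[0, 0, 0, -0.0188, 0.0790, 0, -0.7]', '[0, 0, 0, -0.0237, 0.0896, 0, -0.7]']
3.6 ['[0, 0, 0, -0.0054, 0.0103, 0, -0.7]', '[0, 0, 0, -0.0114, 0.0204, 0, -0.7]', '[0, 0, 0, -0.0178, 0.0301, 0, -0.7]', '[0, 0, 0, -0.0247, 0.0395, 0, -0.7]', '[0,
[... 1385 characters left out ...]
0, -0.7]', '[0, 0, 0, -0.0716, -0.0588, 0, -0.7]']
5.6 ['[0, 0, 0, -0.0071, -0.0092, 0, -0.7]', '[0, 0, 0, -0.0138, -0.0188, 0, -0.7]', '[0, 0, 0, -0.0200, -0.0287, 0, -0.7]', '[0, 0, 0, -0.0257, -0.0389, 0, -0.7]', '[0, 0, 0, -0.0308, -0.0493, 0, -0.7]', '[0, 0, 0, -0.0354, -0.0600, 0, -0.7]', '[0, 0, 0, -0.0395, -0.0710, 0, -0.7]', '[0, 0, 0, -0.0431, -0.0821, 0, -0.7]']
6.0 ['[0, 0, 0, -0.0030, -0.0113, 0, -0.7]', '[0, 0, 0, -0.0054, -0.0227, 0, -0.7]', '[0, 0, 0, -0.0072, -0.0342, 0, -0.7]', '[0, 0, 0, -0.0085, -0.0458, 0, -0.7]', '[0, 0, 0, -0.0092, -0.0574, 0, -0.7]', '[0, 0, 0, -0.0093, -0.0691, 0, -0.7]', '[0, 0, 0, -0.0088, -0.0808, 0, -0.7]', '[0, 0, 0, -0.0077, -0.0924, 0, -0.7]']
```

Request:
{"method": "arm_command", "body": {"motion": [[[0,0,0,0.0077,0.0088,0,-0.7],[0,0,0,0.0149,0.018,0,-0.7],[0,0,0,0.0216,0.0275,0,-0.7],[0,0,0,0.0279,0.0373,0,-0.7],[0,0,0,0.0336,0.0475,0,-0.7],[0,0,0,0.0389,0.0579,0,-0.7],[0,0,0,0.0436,0.0685,0,-0.7],[0,0,0,0.0478,0.0794,0,-0.7]]]}}

```text
time: 8.65
tool_pos: [0.4779, 0.0657, 0.2403]
tool_rot: [-3.139, 0.002, 2.955]
contact_force: [4.4, -5.5, -3.1]
opening: 0.0219
```

```bash
python3 - <<'E'
from h import *
from cell import robot
o=robot.observe();print(o["time"],o["tool_pos"],o["contact_force"],rt(o,-.186-2.8))
E
```

```text
8.65 [0.47790444 0.06565052 0.24032872] [ 4.35860099 -5.52391312 -3.13277997] rad -3.45 tan 6.13
```

Request:
{"method": "arm_command", "body": {"motion": [[[0,0,0,0.0036,0.0111,0,-0.7],[0,0,0,0.0067,0.0223,0,-0.7],[0,0,0,0.0092,0.0337,0,-0.7],[0,0,0,0.0111,0.0452,0,-0.7],[0,0,0,0.0125,0.0568,0,-0.7],[0,0,0,0.0133,0.0685,0,-0.7],[0,0,0,0.0135,0.0801,0,-0.7],[0,0,0,0.0131,0.0918,0,-0.7]]]}}

```text
time: 9.45
tool_pos: [0.4786, 0.0931, 0.2403]
tool_rot: [-3.138, 0.001, 2.955]
contact_force: [1.7, -6.9, -1.6]
opening: 0.0218
```

```bash
python3 - <<'E'
from h import *
from cell import robot
o=robot.observe();print(o["time"],o["tool_pos"],o["contact_force"],rt(o,-.186-3.2))
E
```

```text
9.45 [0.47862341 0.09309083 0.24027625] [ 1.66544468 -6.9039503  -1.60498352] rad -3.29 tan 6.30
```

Request:
{"method": "arm_command", "body": {"motion": [[[0,0,0,-0.001,0.0116,0,-0.7],[0,0,0,-0.0025,0.0232,0,-0.7],[0,0,0,-0.0047,0.0347,0,-0.7],[0,0,0,-0.0073,0.046,0,-0.7]]]}}

```text
time: 9.85
tool_pos: [0.483, 0.1061, 0.2403]
tool_rot: [-3.138, 0.0, 2.955]
contact_force: [0.9, -8.3, 0.6]
opening: 0.0218
```

```bash
python3 - <<'E'
from h import *
from cell import robot
o=robot.observe();print(o["time"],o["tool_pos"],o["contact_force"],rt(o,-.186-3.4))
r=lambda a0,a:"[0, 0, 0, %.4f, %.4f, 0, -0.7]"%(.2333*(np.cos(a0)-np.cos(a)),-.2333*(np.sin(a)-np.sin(a0)))
for a0 in np.arange(3.4,6.3,.2): print(round(a0,2),", ".join(r(a0,a0+.05*i) for i in range(1,5)))
E
```

```text
9.85 [0.4829616  0.10614461 0.24026318] [ 0.92865561 -8.25366819  0.61293662] rad -4.39 tan 7.05
3.4 [0, 0, 0, -0.0033, 0.0112, 0, -0.7], [0, 0, 0, -0.0071, 0.0222, 0, -0.7], [0, 0, 0, -0.0114, 0.0330, 0, -0.7], [0, 0, 0, -0.0163, 0.0436, 0, -0.7]
3.6 [0, 0, 0, -0.0054, 0.0103, 0, -0.7], [0, 0, 0, -0.0114, 0.0204, 0, -0.7], [0, 0, 0, -0.0178, 0.0301, 0, -0.7], [0, 0, 0, -0.0247, 0.0395, 0, -0.7]
3.8 [0, 0, 0, -0.0074, 0.0090, 0, -0.7], [0, 0, 0, -0.0152, 0.0177, 0, -0.7], [0, 0, 0, -0.0234, 0.0260, 0, -0.7], [0, 0, 0, -0.0320, 0.0338, 0, -0.7]
4.0 [0, 0, 0, -0.0090, 0.0074, 0, -0.7], [0, 0, 0, -0.0184, 0.0143, 0, -0.7], [0, 0, 0, -0.0281, 0.0208, 0, -0.7], [0, 0, 0, -0.0381, 0.0268, 0, -0.7]
4.2 [0, 0, 0, -0.0103, 0.0055, 0, -0.7], [0, 0, 0, -0.0209, 0.0104, 0, -0.7], [0, 0, 0, -0.0317, 0.0148, 0, -0.7], [0, 0, 0, -0.0427, 0.0187, 0, -0.7]
4.4 [0, 0, 0, -0.0112, 0.0033, 0, -0.7], [0, 0, 0, -0.0225, 0.0060, 0, -0.7], [0, 0, 0, -0.0340, 0.0082, 0, -0.7], [0, 0, 0, -0.0455, 0.0098, 0, -0.7]
4.6 [0, 0, 0, -0.0116, 0.0010, 0, -0.7], [0, 0, 0, -0.0233, 0.0015, 0, -0.7], [0, 0, 0, -0.0349, 
[... 592 characters left out ...]
-0.7], [0, 0, 0, -0.0253, -0.0242, 0, -0.7], [0, 0, 0, -0.0329, -0.0330, 0, -0.7]
5.6 [0, 0, 0, -0.0071, -0.0092, 0, -0.7], [0, 0, 0, -0.0138, -0.0188, 0, -0.7], [0, 0, 0, -0.0200, -0.0287, 0, -0.7], [0, 0, 0, -0.0257, -0.0389, 0, -0.7]
5.8 [0, 0, 0, -0.0052, -0.0105, 0, -0.7], [0, 0, 0, -0.0098, -0.0212, 0, -0.7], [0, 0, 0, -0.0139, -0.0321, 0, -0.7], [0, 0, 0, -0.0174, -0.0432, 0, -0.7]
6.0 [0, 0, 0, -0.0030, -0.0113, 0, -0.7], [0, 0, 0, -0.0054, -0.0227, 0, -0.7], [0, 0, 0, -0.0072, -0.0342, 0, -0.7], [0, 0, 0, -0.0085, -0.0458, 0, -0.7]
6.2 [0, 0, 0, -0.0007, -0.0116, 0, -0.7], [0, 0, 0, -0.0008, -0.0233, 0, -0.7], [0, 0, 0, -0.0003, -0.0350, 0, -0.7], [0, 0, 0, 0.0008, -0.0466, 0, -0.7]
```

Request:
{"method": "arm_command", "body": {"motion": [[[0,0,0,-0.0033,0.0112,0,-0.7],[0,0,0,-0.0071,0.0222,0,-0.7],[0,0,0,-0.0114,0.033,0,-0.7],[0,0,0,-0.0163,0.0436,0,-0.7]]]}}

```text
time: 10.25
tool_pos: [0.4898, 0.1181, 0.2402]
tool_rot: [-3.138, -0.001, 2.955]
contact_force: [0.0, -6.9, 1.0]
opening: 0.0216
```

```bash
python3 - <<'E'
from h import *
from cell import robot
o=robot.observe();print(o["time"],o["tool_pos"],o["contact_force"],rt(o,-.186-3.6))
E
```

```text
10.25 [0.48978526 0.11809045 0.24023984] [ 0.01767659 -6.8586268   0.97414827] rad -4.13 tan 5.47
```

Request:
{"method": "arm_command", "body": {"motion": [[[0,0,0,-0.0054,0.0103,0,-0.7],[0,0,0,-0.0114,0.0204,0,-0.7],[0,0,0,-0.0178,0.0301,0,-0.7],[0,0,0,-0.0247,0.0395,0,-0.7]]]}}

```text
time: 10.65
tool_pos: [0.4988, 0.1285, 0.2402]
tool_rot: [-3.138, -0.002, 2.955]
contact_force: [-2.5, -7.1, 2.1]
opening: 0.0215
```

```bash
python3 - <<'E'
from h import *
from cell import robot
o=robot.observe();print(o["time"],o["tool_pos"],o["contact_force"],rt(o,-.186-3.8))
s=robot.read_camera("side");cv2.imwrite("pics/s6.png",cv2.resize(s["image"][190:290,210:310,::-1],None,fx=6,fy=6,interpolation=cv2.INTER_CUBIC))
E
```

```text
10.65 [0.49881768 0.12845702 0.24021795] [-2.52375577 -7.06207706  2.13042424] rad -3.60 tan 6.58
```

View pics/s6.png

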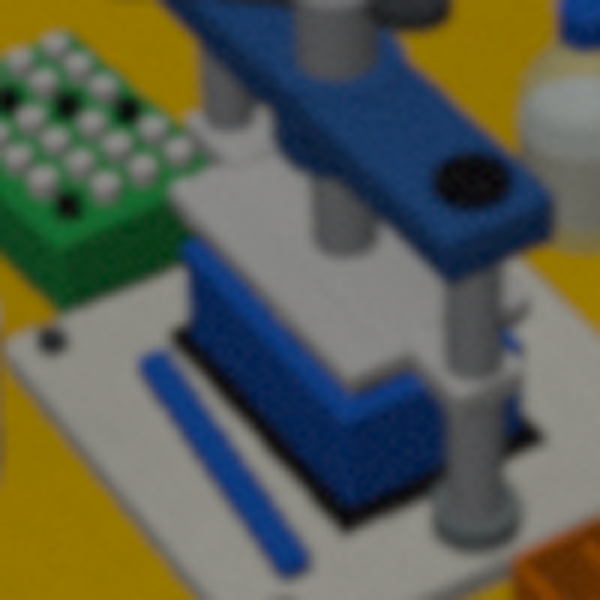

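Request:
{"method": "arm_command", "body": {"motion": [[[0,0,0,-0.0074,0.009,0,-0.7],[0,0,0,-0.0152,0.0177,0,-0.7],[0,0,0,-0.0234,0.026,0,-0.7],[0,0,0,-0.032,0.0338,0,-0.7]]]}}

```text
time: 11.1
tool_pos: [0.5097, 0.1369, 0.2402]
tool_rot: [-3.138, -0.003, 2.955]
contact_force: [-3.9, -6.0, 3.2]
opening: 0.022
```

```bash
python3 - <<'E'
from h import *
from cell import robot
o=robot.observe();print(o["time"],o["tool_pos"],o["contact_force"],rt(o,-.186-4.0))
E
```

```text
11.1 [0.50971361 0.13689651 0.2402047 ] [-3.89032894 -6.03273231  3.19826323] rad -3.26 tan 6.39
```

Request:
{"method": "arm_command", "body": {"motion": [[[0,0,0,-0.009,0.0074,0,-0.7],[0,0,0,-0.0184,0.0143,0,-0.7],[0,0,0,-0.0281,0.0208,0,-0.7],[0,0,0,-0.0381,0.0268,0,-0.7]]]}}

```text
time: 11.5
tool_pos: [0.5221, 0.143, 0.2402]
tool_rot: [-3.139, -0.004, 2.956]
contact_force: [-4.6, -3.5, 2.5]
opening: 0.0222
```

```bash
python3 - <<'E'
from h import *
from cell import robot
o=robot.observe();print(o["time"],o["tool_pos"],o["contact_force"],rt(o,-.186-4.2))
E
```

```text
11.5 [0.52207581 0.14304402 0.24018473] [-4.59001736 -3.490696    2.49372833] rad -1.83 tan 5.47
```

Request:
{"method": "arm_command", "body": {"motion": [[[0,0,0,-0.0103,0.0055,0,-0.7],[0,0,0,-0.0209,0.0104,0,-0.7],[0,0,0,-0.0317,0.0148,0,-0.7],[0,0,0,-0.0427,0.0187,0,-0.7]]]}}

```text
time: 11.9
tool_pos: [0.5355, 0.1467, 0.2402]
tool_rot: [-3.139, -0.004, 2.956]
contact_force: [-6.0, -1.3, 2.9]
opening: 0.022
```

```bash
python3 - <<'E'
from h import *
from cell import robot
o=robot.observe();print(o["time"],o["tool_pos"],o["contact_force"],rt(o,-.186-4.4))
E
```

```text
11.9 [0.53546802 0.14666676 0.24018901] [-5.97767659 -1.28178895  2.94403515] rad -0.52 tan 6.09
```

Request:
{"method": "arm_command", "body": {"motion": [[[0,0,0,-0.0112,0.0033,0,-0.7],[0,0,0,-0.0225,0.006,0,-0.7],[0,0,0,-0.034,0.0082,0,-0.7],[0,0,0,-0.0455,0.0098,0,-0.7]]]}}

```text
time: 12.3
tool_pos: [0.5493, 0.1476, 0.2402]
tool_rot: [-3.14, -0.005, 2.956]
contact_force: [-6.0, -0.8, 3.0]
opening: 0.0219
```

```bash
python3 - <<'E'
from h import *
from cell import robot
o=robot.observe();print(o["time"],o["tool_pos"],o["contact_force"],rt(o,-.186-4.6))
E
```

```text
12.3 [0.5493238  0.14757834 0.24017438] [-5.95597803 -0.80707521  3.01875134] rad -1.24 tan 5.88
```

Request:
{"method": "arm_command", "body": {"motion": [[[0,0,0,-0.0116,0.003,0,-0.7],[0,0,0,-0.0233,0.0045,0,-0.7],[0,0,0,-0.0349,0.0043,0,-0.7],[0,0,0,-0.0466,0.0036,0,-0.7]]]}}

```text
time: 12.7
tool_pos: [0.5632, 0.1458, 0.2402]
tool_rot: [-3.14, -0.005, 2.956]
contact_force: [-5.2, -1.5, 3.0]
opening: 0.0217
```

```bash
python3 - <<'E'
from h import *
from cell import robot
o=robot.observe();print(o["time"],o["tool_pos"],o["contact_force"],rt(o,-.186-4.8))
s=robot.read_camera("side");cv2.imwrite("pics/s7.png",cv2.resize(s["image"][140:290,180:330,::-1],None,fx=4,fy=4,interpolation=cv2.INTER_CUBIC))
c=robot.read_camera("wrist");cv2.imwrite("pics/w7.png",c["image"][:,:,::-1])
E
```

```text
12.7 [0.5632208  0.14582862 0.24021114] [-5.18601859 -1.46316958  3.00603786] rad -2.81 tan 4.60
```

View pics/s7.png

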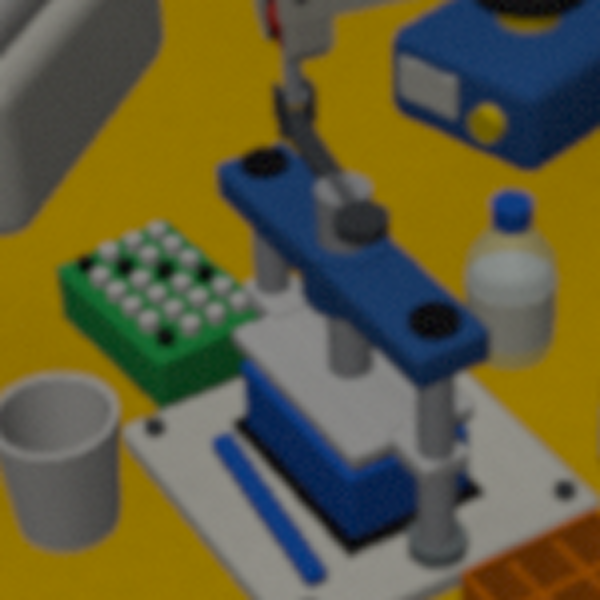

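View pics/w7.png

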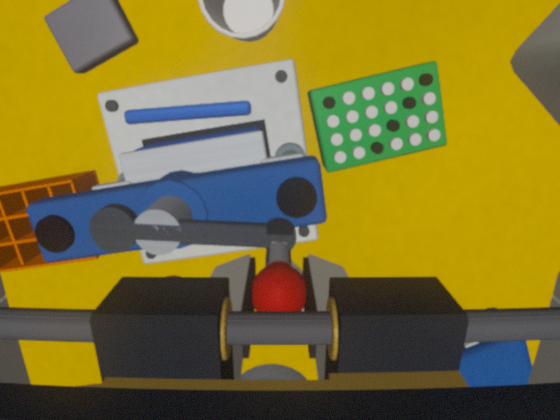

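Request:
{"method": "arm_command", "body": {"motion": [[[0,0,0,-0.0116,-0.0013,0,-0.7],[0,0,0,-0.0231,-0.0032,0,-0.7],[0,0,0,-0.0345,-0.0057,0,-0.7],[0,0,0,-0.0458,-0.0087,0,-0.7]]]}}

```text
time: 13.2
tool_pos: [0.5761, 0.1414, 0.2402]
tool_rot: [-3.141, -0.005, 2.956]
contact_force: [-6.7, 1.6, 2.5]
opening: 0.0217
```

```bash
python3 - <<'E'
from h import *
from cell import robot
o=robot.observe();print(o["time"],o["tool_pos"],o["contact_force"],rt(o,-.186-5.0))
E
```

```text
13.2 [0.57607144 0.1414312  0.24021089] [-6.72477321  1.55792742  2.4693967 ] rad -1.68 tan 6.70
```

Request:
{"method": "arm_command", "body": {"motion": [[[0,0,0,-0.0111,-0.0036,0,-0.7],[0,0,0,-0.022,-0.0077,0,-0.7],[0,0,0,-0.0327,-0.0124,0,-0.7],[0,0,0,-0.0431,-0.0176,0,-0.7]]]}}

```text
time: 13.6
tool_pos: [0.5878, 0.1347, 0.2402]
tool_rot: [3.141, -0.005, 2.957]
contact_force: [-6.8, 5.3, 3.6]
opening: 0.0215
```

```bash
python3 - <<'E'
from h import *
from cell import robot
o=robot.observe();print(o["time"],o["tool_pos"],o["contact_force"],rt(o,-.186-5.2))
E
```

```text
13.6 [0.58781793 0.13465372 0.24020302] [-6.81472625  5.34640403  3.62660467] rad -0.07 tan 8.66
```

Request:
{"method": "arm_command", "body": {"motion": [[[0,0,0,-0.0102,-0.0057,0,-0.7],[0,0,0,-0.02,-0.0119,0,-0.7]]]}}

```text
time: 13.8
tool_pos: [0.5931, 0.1304, 0.2402]
tool_rot: [3.14, -0.005, 2.957]
contact_force: [-6.5, 6.2, 3.4]
opening: 0.0219
```

```bash
python3 - <<'E'
from h import *
from cell import robot
o=robot.observe();print(o["time"],o["tool_pos"],o["contact_force"],rt(o,-.186-5.3))
for i in range(3):
    s=robot.read_camera("side");o=robot.observe();print(o["time"],rt(o,-.186-5.3))
E
```

```text
13.8 [0.59313574 0.13040592 0.24018554] [-6.50577074  6.24772854  3.36414479] rad -0.08 tan 9.02
13.85 rad -0.12 tan 8.22
13.9 rad -0.29 tan 6.14
13.95 rad -0.26 tan 5.66
```

Request:
{"method": "arm_command", "body": {"motion": [[[0,0,0,-0.0105,-0.0055,0,-0.7],[0,0,0,-0.0207,-0.0115,0,-0.7]]]}}

```text
time: 14.15
tool_pos: [0.5981, 0.1258, 0.2402]
tool_rot: [3.141, -0.006, 2.957]
contact_force: [-8.4, 4.1, 3.5]
opening: 0.0216
```

```bash
python3 - <<'E'
from h import *
from cell import robot
o=robot.observe();print(o["time"],o["tool_pos"],o["contact_force"],rt(o,-.186-5.4))
E
```

```text
14.15 [0.59814964 0.12577379 0.24018007] [-8.38755507  4.11806529  3.50354346] rad -3.79 tan 8.54
```

Request:
{"method": "arm_command", "body": {"motion": [[[0,0,0,-0.0089,-0.0076,0,-0.7],[0,0,0,-0.0173,-0.0157,0,-0.7]]]}}

```text
time: 14.35
tool_pos: [0.6026, 0.1205, 0.2402]
tool_rot: [3.14, -0.006, 2.957]
contact_force: [-7.6, 7.6, 3.5]
opening: 0.0219
```

```bash
python3 - <<'E'
from h import *
from cell import robot
o=robot.observe();print(o["time"],o["tool_pos"],o["contact_force"],rt(o,-.186-5.5))
for n in ["side","wrist"]:
    c=robot.read_camera(n);im=c["image"][:,:,::-1]; print(red(c))
    if n=="side": im=cv2.resize(im[140:290,180:330],None,fx=4,fy=4,interpolation=cv2.INTER_CUBIC)
    cv2.imwrite(f"pics/{n}8.png",im)
E
```

```text
14.35 [0.60259904 0.12052137 0.24021256] [-7.60668809  7.62362086  3.5188527 ] rad -2.00 tan 10.58
[(15, [271.5, 141.5])]
[(1994, [279.5, 290.3]), (1, [284.0, 263.0]), (1, [276.0, 262.0])]
```

View pics/side8.png

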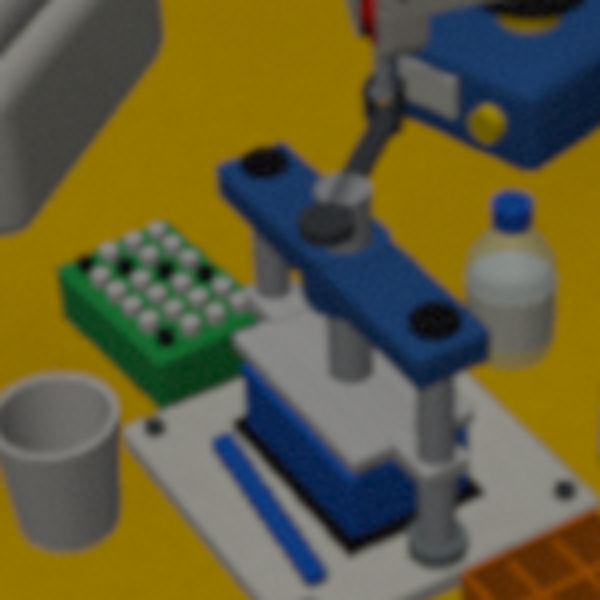

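View pics/wrist8.png

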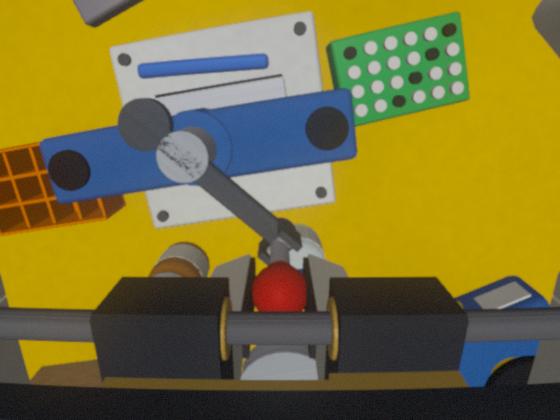

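Request:
{"method": "arm_command", "body": {"motion": [[[0,0,0,0,0,0,0],[0,0,0,0,0,0,0],[0,0,0,0,0,0,0],[0,0,-0.09,0,0,0,0],[0,0,-0.18,0,0,0,0],[0,0,-0.27,0,0,0,0],[0,0,-0.36,0,0,0,0],[0,0,-0.45,0,0,0,0]]]}}

```text
time: 15.25
tool_pos: [0.6048, 0.1185, 0.2401]
tool_rot: [-3.142, -0.0, -2.615]
contact_force: [0.2, -0.5, -0.1]
opening: 0.0458
```

```bash
python3 - <<'E'
from h import *
from cell import robot
o=robot.observe();print(o["time"],o["tool_pos"],o["tool_rot"],o["opening"],o["contact_force"],o["qpos"][5])
c=robot.read_camera("wrist");cv2.imwrite("pics/w9.png",c["image"][:,:,::-1]); print(red(c)); pickle.dump(c,open("w9.pkl","wb"))
print(proj(c,o["tool_pos"]+[0,0,.019]))
E
```

```text
15.25 [0.60478114 0.11849283 0.24011552] [-3.14153503e+00 -3.15208621e-04 -2.61501774e+00] 0.045799589774406346 [ 0.21165871 -0.46485898 -0.13513432] -2.028053878811188
[(1907, [286.9, 290.3]), (2, [287.5, 262.0]), (2, [284.5, 262.0]), (1, [313.0, 282.0])]
[278.13043917 298.19461591]
```

View pics/w9.png

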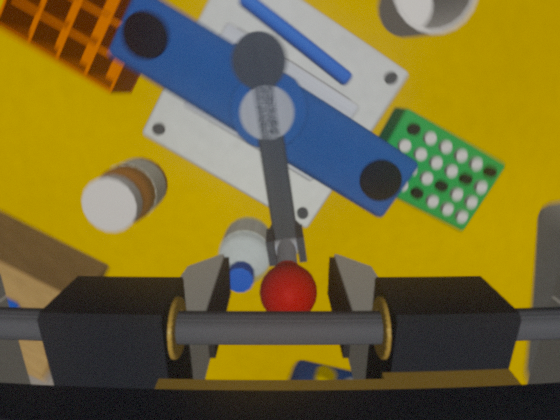

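```bash
python3 - <<'E'
from h import *
c=pickle.load(open("w9.pkl","rb"))
b=onz(c,(288.3,291),.259);cw=onz(c,(258.5,59),.198);ar=onz(c,(282,205),.198);post=onz(c,(267,112),.194)
for n,v in(("arm",ar-cw),("ball",b-cw)): print(n,v,np.arctan2(v[1],v[0]))
print(b,cw,ar,post)
A=np.array([.5445,.0780]);v=b[:2]-A;print(np.linalg.norm(v),np.arctan2(v[1],v[0]), "pred",-.186-5.5+2*np.pi)
E
```

```text
arm [0.05975235 0.048527   0.        ] 0.682096914419306
ball [0.07501064 0.05987644 0.061     ] 0.6736664702315943
[0.59976546 0.12046672 0.259     ] [0.52475483 0.06059028 0.198     ] [0.58450718 0.10911728 0.198     ] [0.54536731 0.07711077 0.194     ]
0.06969715635541238 0.6551819177726117 pred 0.5971853071795863
```

Request:
{"method": "arm_command", "body": {"motion": [[[0,0,-0.05,0.005,0.008,0,0],[0,0,-0.094,0.01,0.0155,0,0],[0,0,-0.094,0.01,0.0155,0,0],[0,0,-0.094,0.01,0.0155,0,0]]]}}

```text
time: 15.7
tool_pos: [0.5999, 0.1212, 0.2402]
tool_rot: [-3.142, 0.0, -2.476]
contact_force: [-0.3, 0.0, 0.2]
opening: 0.0457
```

```bash
python3 - <<'E'
from h import *
from cell import robot
o=robot.observe();print(o["time"],o["tool_pos"],o["tool_rot"],o["opening"],o["contact_force"],o["qpos"][5])
c=robot.read_camera("wrist");cv2.imwrite("pics/w10.png",c["image"][:,:,::-1]); print(red(c))
print(proj(c,o["tool_pos"]+[0,0,.019]))
E
```

```text
15.7 [0.59989749 0.12123815 0.24023263] [-3.14150877e+00  3.26486722e-05 -2.47620786e+00] 0.04573313139249789 [-0.30442811  0.00205112  0.20501423] -2.16189101638631
[(1179, [273.7, 295.8]), (14, [294.8, 286.8]), (4, [283.8, 275.5]), (3, [287.7, 279.3])]
[277.97437248 298.15115025]
```

View pics/w10.png

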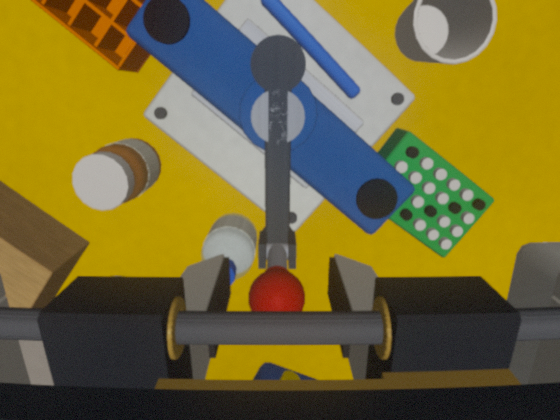

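Arm is now vertical in the picture (column ~278) and the ball at (277,297) is centred on the projected grasp point (278,298). Grip and fold.

Request:
{"method": "arm_command", "body": {"motion": [[[0,0,0,0,0,0,-0.7],[0,0,0,0,0,0,-0.7],[0,0,0,0,0,0,-0.7],[0,0,0,0,0,0,-0.7],[0,0,0,0,0,0,-0.7],[0,0,0,0,0,0,-0.7]]], "grip_force": 40}}

```text
time: 16.35
tool_pos: [0.6, 0.1212, 0.2403]
tool_rot: [-3.141, 0.0, -2.473]
contact_force: [1.7, -1.1, 0.4]
opening: 0.0216
```

Request:
{"method": "arm_command", "body": {"motion": [[[0,0,0,0.0318,0,0.0032,-0.7],[0,0,0,0.0623,0,0.0126,-0.7],[0,0,0,0.0903,0,0.0279,-0.7],[0,0,0,0.1148,0,0.0485,-0.7],[0,0,0,0.1346,0,0.0736,-0.7],[0,0,0,0.149,0,0.102,-0.7],[0,0,0,0.1577,0,0.1328,-0.7],[0,0,0,0.16,0,0.16,-0.7]]]}}

```text
time: 17.15
tool_pos: [0.5617, 0.0907, 0.1934]
tool_rot: [-3.14, 0.001, -2.473]
contact_force: [-2.1, -3.8, 6.6]
opening: 0.0218
```

Request:
{"method": "arm_command", "body": {"motion": [[[0,0,0,0,0,0.006,-0.7],[0,0,0,0,0,0.006,-0.7]]]}}

```text
time: 17.35
tool_pos: [0.5616, 0.0907, 0.191]
tool_rot: [-3.141, -0.001, -2.473]
contact_force: [-1.4, -4.4, 4.1]
opening: 0.0221
```

```bash
python3 - <<'E'
from h import *
from cell import robot
o=robot.observe();print(o["time"],o["tool_pos"],o["tool_rot"],o["opening"],o["contact_force"])
c=robot.read_camera("wrist");cv2.imwrite("pics/w11.png",c["image"][:,:,::-1]); print(red(c))
print(proj(c,o["tool_pos"]+[0,0,.019]))
E
```

```text
17.35 [0.56157614 0.09065995 0.19097706] [-3.14064460e+00 -6.59094694e-04 -2.47316529e+00] 0.022074230904310873 [-1.44231413 -4.43285204  4.10883722]
[(1427, [278.8, 296.9]), (21, [278.7, 345.5])]
[277.92324838 298.06891646]
```

View pics/w11.png

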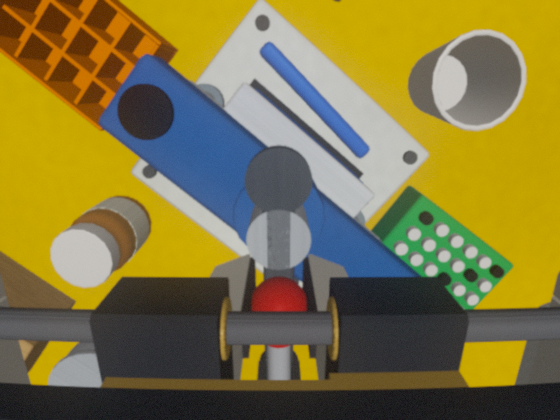

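Request:
{"method": "arm_command", "body": {"motion": [[[0,0,0,0,0,0.005,-0.7],[0,0,0,0,0,0.005,0],[0,0,0,0,0,0,0],[0,0,0,0,0,0,0],[0,0,0,0,0,-0.1,0],[0,0,0,0,0,-0.2,0],[0,0,0,0,0,-0.3,0],[0,0,0,0,0,-0.3,0]]]}}

```text
time: 18.2
tool_pos: [0.5638, 0.0921, 0.2848]
tool_rot: [-3.137, 0.007, -2.472]
contact_force: [-0.1, -0.1, 0.8]
opening: 0.0455
```

```bash
python3 - <<'E'
from h import *
from cell import robot
o=robot.observe();print(o["time"],o["tool_pos"],o["opening"],o["contact_force"])
c=robot.read_camera("wrist");cv2.imwrite("pics/w12.png",c["image"][:,:,::-1]); r=red(c)[0];print(r)
s=robot.read_camera("side");rs=red(s);print(rs);cv2.imwrite("pics/s12.png",cv2.resize(s["image"][140:290,180:330,::-1],None,fx=4,fy=4,interpolation=cv2.INTER_CUBIC))
pickle.dump((c,s),open("w12.pkl","wb"))
if rs: print(tri(c,r[1],s,rs[0][1]))
print(onz(c,r[1],.211))
E
```

```text
18.2 [0.56377839 0.09207795 0.28478017] 0.04554916411028814 [-0.09831195 -0.07198778  0.77554563]
(919, [280.0, 225.6])
[(64, [269.0, 173.3])]
(array([0.56407522, 0.09286567, 0.21494165]), np.float64(0.0009317065893411913))
[0.56478908 0.09395902 0.211     ]
```

View pics/s12.png

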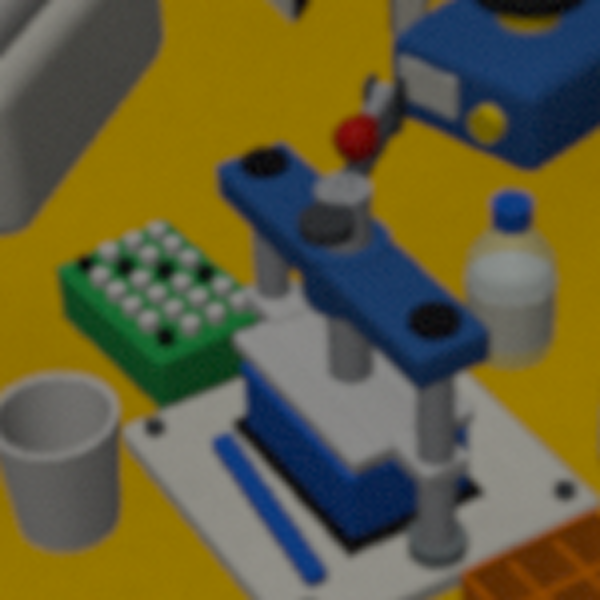

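View pics/w12.png

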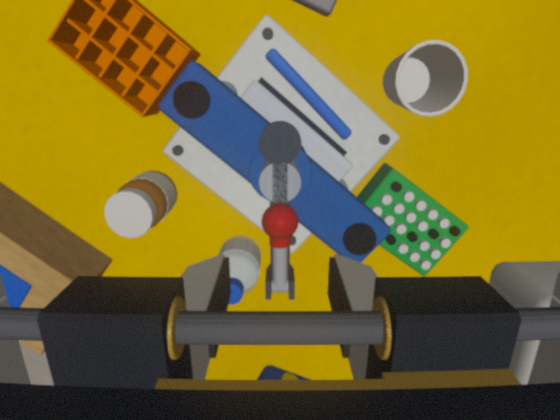

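Request:
{"method": "arm_command", "body": {"motion": [[[0,0,0,0,0,0,-1],[0,0,0,0,0,0,-1],[0,0,0,0,0,0,-1],[0,0,0,0,0,0,-1],[0,0,0,0,0,0,-1]]]}}

```text
time: 18.8
tool_pos: [0.5621, 0.0916, 0.2801]
tool_rot: [3.141, -0.0, -2.473]
contact_force: [0.2, -0.9, 0.0]
opening: 0.0103
```

```bash
python3 - <<'E'
from h import *
from cell import robot
o=robot.observe();print(o["time"],o["tool_pos"],o["opening"],o["contact_force"])
c=robot.read_camera("wrist");r=red(c)[0];print(r)
s=robot.read_camera("side");rs=red(s);print(rs)
t=robot.read_camera("top");rr=red(t);print(rr)
print(tri(c,r[1],s,rs[0][1]))
if rr: print(tri(t,rr[0][1],s,rs[0][1]))
print(onz(c,r[1],.211),dep(c,r[1]))
E
```

```text
18.8 [0.56207699 0.09162412 0.28014367] 0.010283696797186475 [ 0.16817631 -0.90419998  0.01935141]
(997, [278.2, 231.5])
[(65, [269.0, 173.5])]
[]
(array([0.56436143, 0.09312057, 0.21425094]), np.float64(0.0006835395195306105))
[0.56501433 0.09402181 0.211     ] [0.56081464 0.09071205 0.22503732]
```

Request:
{"method": "arm_command", "body": {"motion": [[[0,0,0,-0.008,0,0.05,-1],[0,0,0,-0.008,0,0.1,-1],[0,0,0,-0.008,0,0.14,-1],[0,0,0,-0.008,0,0.17,-1],[0,0,0,-0.008,0,0.178,-1],[0,0,0,-0.008,0,0.182,-1],[0,0,0,-0.008,0,0.186,-1],[0,0,0,-0.008,0,0.186,-1]]]}}

```text
time: 19.75
tool_pos: [0.5643, 0.0931, 0.2252]
tool_rot: [-3.141, 0.001, -2.473]
contact_force: [0.0, 0.4, 0.3]
opening: 0.0002
```

Request:
{"method": "arm_command", "body": {"motion": [[[0,0,0,0,0,0.004,-1],[0,0,0,0,0,0.008,-1],[0,0,0,0,0,0.008,-1]]]}}

```text
time: 20.05
tool_pos: [0.564, 0.0929, 0.2227]
tool_rot: [-3.141, 0.0, -2.473]
contact_force: [-2.5, -1.4, 3.2]
opening: 0.0003
```

Request:
{"method": "arm_command", "body": {"motion": [[[0,0,0,0,0,0.004,-1],[0,0,0,0,0,0.006,-1],[0,0,0,0,0,0.006,-1]]]}}

```text
time: 20.35
tool_pos: [0.5641, 0.0927, 0.222]
tool_rot: [-3.14, 0.001, -2.473]
contact_force: [-4.7, -1.9, 10.2]
opening: 0.0002
```

Request:
{"method": "arm_command", "body": {"motion": [[[0,0,0,0,0,-0.1,-1],[0,0,0,0,0,-0.2,-1],[0,0,0,0,0,-0.35,-1],[0,0,0,0.12,0,-0.4,-1],[0,0,0,0.25,0,-0.4,-1],[0,0,0,0.4,0,-0.4,-1],[0,0,0,0.5,0,-0.4,-1],[0,0,0,0.5,0,-0.4,-1]]]}}

```text
time: 21.15
tool_pos: [0.4443, -0.0012, 0.341]
tool_rot: [-3.141, 0.0, -2.475]
contact_force: [-0.4, 0.1, -0.8]
opening: 0.0002
```

```bash
python3 - <<'E'
from h import *
from cell import robot
o=robot.observe();print(o["time"],o["tool_pos"],o["contact_force"])
s=robot.read_camera("side");rs=red(s);print(rs)
t=robot.read_camera("top");rr=red(t);print(rr)
cv2.imwrite("pics/s13.png",s["image"][:,:,::-1]);cv2.imwrite("pics/t13.png",t["image"][:,:,::-1])
if rr and rs: print(tri(t,rr[0][1],s,rs[0][1]))
E
```

```text
21.15 [ 0.44427596 -0.00118872  0.34095902] [-0.40949706  0.12452222 -0.77449812]
[(67, [269.1, 174.3])]
[(93, [258.9, 198.6])]
(array([0.56364911, 0.09235944, 0.21291232]), np.float64(0.0013662399802348319))
```

View pics/t13.png

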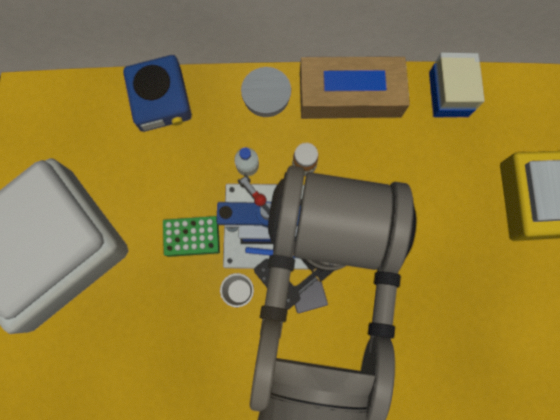

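View pics/s13.png

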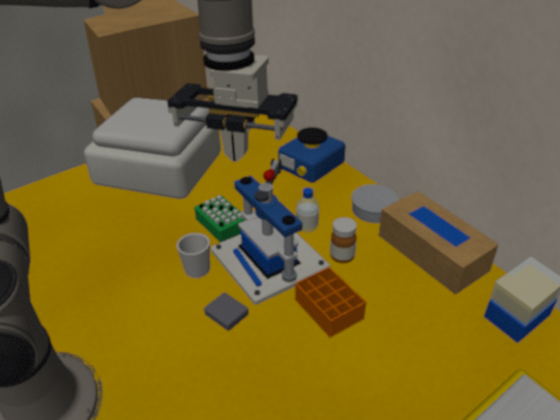

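```bash
python3 -c "
from cell import robot
print(robot.hand_in()); print(robot.observe()['time'])"
```

```text
the job is handed in; nothing more can be done
None
the job is handed in; nothing more can be done
```

I swung the handle upright, cranked it clockwise until the rack was clamped, folded it flat again and handed the job in at about 21 s. No verdict came back.

- **Upright:** After the first swing the ball sat about 6 mm off-centre in the jaws. I released it, re-centred and gripped again before cranking. Outward push met the upright stop at the start. The radial force then fell to about 0 N near 5.2–5.3 rad, so the handle may have leaned in slightly there until I added an outward bias.
- **Clamping:** I commanded 5.5 rad, and the pictures show about 5.43 rad actually turned. The free push averaged about 6 N and rose to 10.6 N by the end. A fit to those readings puts the stop about 0.7–0.8 rad past touch, or about 50–57 N. The single readings scatter by about 0.7 N (one was 8.5 N between readings of 9.0 and 10.6 N), so that figure is good to about ±0.15 rad. I could not measure the clamp force directly.
- **Fold:** The first check put the ball about 1.5 mm higher than at the start. I pressed it down with shut fingers to about 10 N, and the fingertips met its top at about 223 mm, as a flat handle should. The last view measured it at 212.9 mm, the same as at the start.
- **Rest of the bench:** In the last views the other items look unmoved by eye; the arm hid part of the top view. The gripper was clear of everything.

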